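# Feed a sharpening stone home under the guard with a push stick

## Task

The sharpening stone lies on the infeed of the stone flattener. Keep the fingers off it: take the wooden push stick, and with its nose behind the stone feed it through the low guarded mouth until you feel it come up against the sprung end stop hidden inside, then hold it there for a moment with a steady push of about 15 N, never more than 22 N. Leave the stone in, pull the stick out and lay it flat on the bare worktop, handle upright, without disturbing the other things.

Things in the scene. Friction and masses are not known exactly. Their poses are not given: they have to be found in the camera images.
- flattener: Benchtop stone flattener, fixed: dark steel bed 289 x 100 mm, 12 mm high, its far part under a closed aluminium hood. Origin on the worktop under the middle of the hood's mouth; x = feed direction into the hood, z up. Open infeed bed from x = -105 mm to 0; its fences (24 mm over the worktop, 68 mm apart) narrow over the last 30 mm to the mouth. Hood: x = 0 to 182 mm, 72 mm wide, top at 62 mm.
- mouth (a point): Middle of the mouth's sill: on the bed top, 12 mm over the worktop, at the flattener's x = 0, same axes. The mouth is 52 mm wide and 26 mm high.
- roller (a point): Point on the bed under the sprung cross roller, 22 mm inside the mouth. The roller (24 mm thick) hangs 18 mm over the bed; the stone must lift it 2 mm to pass. That takes a push of up to about 10 N at the entry, then 3 to 7 N of drag; once the stone is past, the roller drops behind it and the drag is under 2 N.
- stop_zone (a point): Point on the bed 137 mm inside the mouth: middle of the range for the hidden sprung end stop, set differently each time. Its face meets the stone's leading end 127 to 147 mm inside the mouth (stone's origin at 82 to 102 mm) and can only be felt. It gives about 1 mm per 2.5 N (6 mm at 15 N), bottoming at 11 mm.
- stone: Grey sharpening stone, rectangular block 90 x 44 x 20 mm, about 0.2 kg. Origin at the centre of its underside, x along its length, z up. It starts flat on the infeed bed, roughly in line with the mouth.
- push_stick: Wooden push stick, 200 x 20 mm, 90 g, on the worktop, handle upright. Origin on its underside below the handle; x to the nose, z up. Handle: block from x = -35 to 45 mm, 20 mm wide, flat upright sides to z = 42 mm, rounded top at 52 mm. Nose: straight bar 20 mm wide, 12 mm high (z = 0 to 12 mm), blunt tip at x = 165 mm; a sloping web joins handle and nose up to x = 80 mm.
- capsule_1: coffee capsule, gold, 56 mm wide, 30 mm high, beside the work; bystander
- capsule_4: coffee capsule, green, 56 mm wide, 30 mm high, beside the work; bystander
- sink_plug: black rubber sink plug, 48 mm wide, 22 mm high, beside the work; bystander
- scrub_pad: green scrub pad, 44 x 58 x 18 mm, behind the work; bystander
- kitchen_timer: wind-up kitchen timer, 61 mm wide, 54 mm high, behind the work; bystander
- mug_grey: mug with handle, 82 x 119 mm, 100 mm high, behind the work; bystander
- sink_strainer: steel sink strainer with a knob, 80 mm wide, 20 mm high, front left by the sink; bystander

How it is judged:
By the outcome, as a careful person would: the job done as asked, in the order asked, and still so for the second after the job is handed in, with the robot touching nothing.
It also fails if it takes over 72 s, if anything falls off the work surface, if the arm or the gripper's body presses on something with over 40 N, if the wrist force passes 120 N, or if a joint passes its speed limit or range.

## Robot

A 6-joint arm with a two-finger parallel gripper is mounted at the origin on a cart in front of the work surface, level with it; the furniture and walls round the work are solid. World frame = base frame: x ahead of the robot, y to its left, z up, the work surface at z = 0. Lengths are in m, angles in rad, forces in N, time in s.
With the tool pointing down it reaches from about 0.425 to 0.95 m from the base axis. Payload 3.5 kg.
Tool frame: the origin (TCP) lies on the centre line of the jaws, within the pads' length; the fingertips stand 25 mm ahead of it and the grasp point (between the pads) lies 6 mm ahead of it (ctrl.finger_overhang is the distance from the TCP to the fingertips, in m); z points along the fingers, y is the line along which they close (so a half turn about z gives the same grasp; the last joint's range is limited). The gripper opens to 85 mm and grips with 20 to 120 N. Pads are 22 mm wide; open, the fingers measure 114 mm over their backs; the gripper's body (76 mm by 85 mm) begins 54 mm behind the grasp point. The pads swing forward as they close: fully open they stand 13 mm farther back than shut.
Start: joints at [1.094, 0.286, 1.577, -0, 1.279, -0.15], TCP at [0.217, 0.639, 0.256] pointing down, gripper open.
Joint ranges: [-2.77, 2.77], [-0.9, 2.22], [0.21, 2.48], [-1.53, 4.67], [0.24, 2.81], [-2.84, 2.84]. Speed limits (rad/s): [2.79, 2.79, 3.14, 3.14, 3.14, 3.14].

## Interface

Orientations are given as a unit quaternion [x, y, z, w].
In Python, from plant import get_state, imaging, job, ctrl gives the robot as it stands.
- The arm moves only by the tool jog_arm, never from a script. Its argument "increments" is a list of rows, each an object of numbers: "dx", "dy", "dz": the shift along the world's x, y, z each as a share of 12 cm, from -1 to 1; "ax", "ay", "az": the turn, a rotation vector about the world's x, y, z each as a share of pi/2 rad, from -1 to 1; "gripper": the gripper command: -1 is shut, 1 is fully open, values between are in proportion. A call has 1 to 10 rows; each row is the pose to reach, as a shift and turn from the pose commanded when the call began; what a row does not reach only later rows make up. A row lasts 1/10 s, in which the tool goes at most 50 mm and 8.59 degrees, less where a joint would pass 70% of its speed; a pose out of reach is approached as far as the arm can. A call with a number of a shift or a turn outside -1 to 1 is refused whole. A call with a gripper value outside its range is refused whole. The fingers move at their own pace and stop on an object; "force" is the grip in N (left out, the last holds). Time passes only in rows, so rows that repeat a pose let the fingers close. It gives the time, the measured TCP pose, the force, the opening and the grip force at its end, in the units of the state.
- get_state(): the state, without advancing time (a new reading comes with each control period).
- imaging.read_camera(name): name is "scene" or "top"; returns a dict with "frame" (384x512x3 uint8, blue, green, red), "depth" (384x512 float32, m along the optical axis (not along the pixel's ray), 0 where there is no reading), "camera_matrix" (3x3 intrinsics, pixels), "extrinsics" (4x4, takes a point from camera to world coordinates). Camera axes: x right, y up, looking along -z (the intrinsics and any distortion apply to the point x, -y, -z); pixel columns grow to the right and rows downward; lengths in m; the calibration is good to about 2 mm. A picture is of the moment at which its call begins.
- job.sign_off(): hands the job in; it is judged then, once.
The state is a dict: "time": time; "qpos": joint angles; "dq": joint speeds; "joint_efforts": joint torques, N m; "eef_pos": TCP position; "tcp_rot": TCP orientation; "contact_force": force on the tool from outside, world axes, zero at the start; "wrist_torque": the same for the moment, N m; "opening": opening from 0.0 (shut) to 1.0 (fully open); "finger_force": force on a finger pad.
Only numpy, scipy, OpenCV 4.12 (cv2) and the standard library are available. Lean on these libraries where they do the work, as an engineer would, in place of code of your own. Each camera call takes 0.05 s, during which the arm holds its last target. There are 200 camera calls.

## Working session

There is one attempt and no reset: what is moved stays moved. The work goes in short steps, Python scripts to look and compute and a tool call to move; the robot and the scene stay as the last step left them, time stands still between calls to the robot, and variables do not carry over. Pictures are saved under pics/ and viewed, at most 10 in all, crops included, and the job is handed in when it is done.

Besides the shell and the picture viewer there is one more tool, called after ">>>" as name(argument=value, ...), one argument or row to a line, values as JSON. jog_arm: Moves the arm, as the interface text tells. Shift numbers are shares of 12 cm and turn numbers shares of pi/2 rad, none past 1 either way. Its arguments: {"type":"object","properties":{"increments":{"type":"array"},"force":{"type":"number"}},"required":["increments"]}

```bash
mkdir -p pics; cat > h.py <<'E'
import numpy as np, cv2
from plant import get_state, imaging, job, ctrl
def cam(n):
    d=imaging.read_camera(n); K=np.array(d["camera_matrix"]); E=np.array(d["extrinsics"]); z=d["depth"]
    v,u=np.mgrid[:z.shape[0],:z.shape[1]]
    x=(u-K[0,2])/K[0,0]*z; y=(v-K[1,2])/K[1,1]*z
    P=np.stack([x,-y,-z,np.ones_like(z)],-1)@E.T
    return d["frame"],P[...,:3],z
E
python3 - <<'E'
from h import *
for n in("top","scene"):
    f,P,z=cam(n); np.save(n+".npy",P); cv2.imwrite(f"pics/{n}0.png",f); print(P[192,256])
s=get_state();print(s["eef_pos"],s["tcp_rot"],s["contact_force"],s["time"],ctrl.finger_overhang)
E
```

```text
[ 0.51882897  0.09697882 -0.00377566]
[ 0.48384415  0.00426785 -0.00109271]
[0.21640008 0.63881272 0.25506243] [ 1.62668525e-01  9.86680200e-01 -1.01264550e-03 -3.29191582e-04] [0.6482223  0.54628819 0.10806212] 0.1 0.025
```

View pics/top0.png

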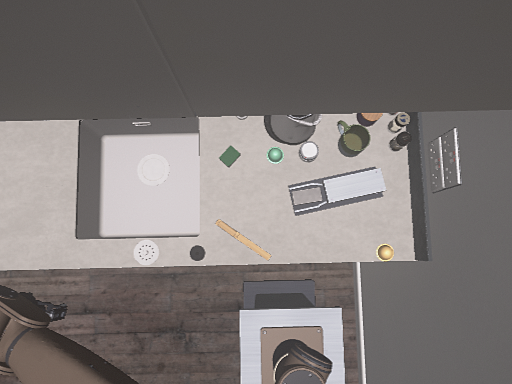

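View pics/scene0.png

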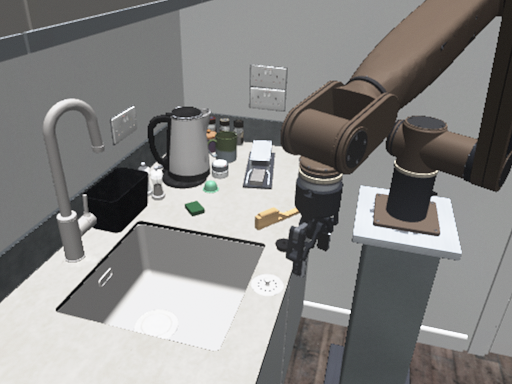

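The top view shows the stick at (217,221)–(270,257), the stone at about (307,195), and the hood running from (325,188) to (384,178). I'll zoom in and measure.

```bash
python3 - <<'E'
from h import *
f=cv2.imread("pics/top0.png");P=np.load("top.npy")
c=np.hstack([cv2.resize(f[160:225,280:395],None,fx=4,fy=4,interpolation=2),cv2.resize(f[210:275,200:285],None,fx=4,fy=4,interpolation=2)])
cv2.imwrite("pics/c0.png",c);print(c.shape)
def rect(m,name):
    q=P[m][:,:2]; r=cv2.minAreaRect(q.astype(np.float32)*1000); print(name,len(q),np.round(r[0]),np.round(r[1]),r[2].__round__(1), np.round(cv2.boxPoints(r)).tolist(), "z",np.round(np.percentile(P[m][:,2],[5,50,95]),4))
V,U=np.mgrid[:384,:512]
Z=P[...,2]
def box(u0,u1,v0,v1): return (U>=u0)&(U<u1)&(V>=v0)&(V<v1)
rect(box(285,395,160,225)&(Z>.05)&(Z<.075),"hood")
rect(box(285,330,180,210)&(Z>.027)&(Z<.04),"stone")
s=box(205,285,215,262)&(f[...,2].astype(int)-f[...,0]>45)
rect(s,"stick"); rect(s&(Z>.03),"handle")
rect(box(285,395,160,225)&(Z>.005)&(Z<.08),"flat")
for n,b in dict(pad=(215,245,140,172),cap4=(265,285,145,165),timer=(298,320,140,162),cap1=(374,396,242,263),plug=(188,208,243,263),strainer=(130,162,238,268)).items():
    rect(box(*b)&(Z>.008),n)
print("table z",P[215,290,2],P[235,330,2],"edge",P[250:268,320].round(3).tolist())
E
```

```text
(260, 800, 3)
hood 1383 [ 526. -208.] [ 72. 184.] 11.1 [[473.0, -125.0], [508.0, -305.0], [579.0, -291.0], [544.0, -111.0]] z [0.0579 0.0628 0.0674]
stone 408 [497. -70.] [ 79. 106.] 16.1 [[444.0, -30.0], [474.0, -132.0], [549.0, -110.0], [520.0, -8.0]] z [0.0283 0.0327 0.0369]
stick 397 [370. 141.] [203.  23.] 53.9 [[301.0, 66.0], [319.0, 52.0], [439.0, 217.0], [421.0, 230.0]] z [0.0092 0.0224 0.0532]
handle 171 [382. 160.] [150.  21.] 55.5 [[331.0, 104.0], [348.0, 92.0], [433.0, 215.0], [416.0, 227.0]] z [0.0328 0.0484 0.0546]
flat 3162 [ 512. -172.] [352. 207.] 88.6 [[404.0, -345.0], [612.0, -351.0], [620.0, 2.0], [413.0, 7.0]] z [0.0063 0.0332 0.0661]
pad 262 [520. 153.] [359.  84.] 9.0 [[336.0, 167.0], [349.0, 84.0], [704.0, 140.0], [691.0, 223.0]] z [0.0119 0.0181 0.0228]
cap4 156 [505.  70.] [ 46. 314.] 73.9 [[348.0, 92.0], [650.0, 4.0], [663.0, 49.0], [361.0, 136.0]] z [0.0096 0.0253 0.0326]
timer 355 [513. -14.] [ 73. 385.] 68.1 [[321.0, 24.0], [678.0, -120.0], [705.0, -52.0], [348.0, 92.0]] z [0.0221 0.0511 0.0579]
cap1 175 [ 320. -122.] [428.  50.] 89.2 [[292.0, -336.0], [342.0, -337.0], [348.0, 92.0], [298.0, 92.0]] z [0.0089 0.0252 0.0332]
plug 187 [329. 285.] [44. 46.] 44.1 [[297.0, 286.0], [329.0, 253.0], [361.0, 284.0], [329.0, 317.0]] z [0.0136 0.0178 0.022 ]
strainer 30 [346. 435.] [61. 44.] 79.8 [[319.0, 409.0], [362.0, 402.0], [372.0, 461.0], [329.0, 469.0]] z [0.0087 0.0182 0.0237]
table z 0.0033986804029735307 0.002234639363482449 edge [[0.328, -0.102, 0.001], [0.325, -0.101, -0.0], [0.322, -0.1, 0.006], [0.319, -0.1, 0.006], [0.316, -0.101, 0.003], [0.313, -0.1, 0.003], [0.31, -0.101, 0.0], [0.307, -0.101, -0.0], [0.303, -0.101, 0.0], [0.3, -0.1, 0.002], [0.297, -0.1, 0.002], [0.294, -0.1, 0.004], [0.291, -0.1, -0.002], [0.248, -0.228, -0.908], [0.243, -0.226, -0.901], [0.237, -0.229, -0.92], [0.232, -0.226, -0.904], [0.226, -0.229, -0.921]]
```

View pics/c0.png

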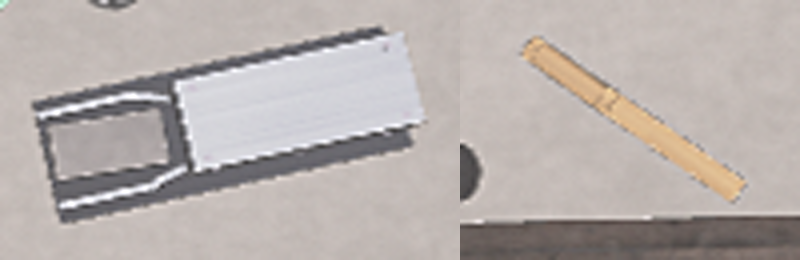

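The crop shows the handle at the upper left (far end) and the nose pointing at the robot. The stone is flat on the infeed, centred near (110,145) in the crop. I'll refine the positions using the known heights.

```bash
cat >> h.py <<'E'
def plane(d,uv,z):
    K=np.array(d["camera_matrix"]);E=np.array(d["extrinsics"]); uv=np.atleast_2d(uv).astype(float)
    r=np.c_[(uv[:,0]-K[0,2])/K[0,0],-(uv[:,1]-K[1,2])/K[1,1],-np.ones(len(uv))]@E[:3,:3].T
    z=np.broadcast_to(z,len(uv)); t=(z-E[2,3])/r[:,2]
    return E[:3,3]+r*t[:,None]
def mrect(d,m,z,name):
    v,u=np.nonzero(m); q=plane(d,np.c_[u,v],z)[:,:2]*1000
    r=cv2.minAreaRect(q.astype(np.float32)); w=np.linalg.svd(q-q.mean(0),full_matrices=False)[2][0]
    print(name,len(q),"mean",q.mean(0).round(1),"rect",np.round(r,1) if 0 else (np.round(r[0],1),np.round(r[1],1),round(r[2],1)),"pca",np.degrees(np.arctan2(w[1],w[0])).round(1),np.round(cv2.boxPoints(r)).tolist())
E
python3 - <<'E'
from h import *
d=imaging.read_camera("top"); f=d["frame"].astype(int);P=np.load("top.npy");Z=P[...,2]
V,U=np.mgrid[:384,:512]
def box(u0,u1,v0,v1): return (U>=u0)&(U<u1)&(V>=v0)&(V<v1)
s=box(205,285,215,262)&(f[...,2]-f[...,0]>35)
mrect(d,s,.012,"stick")
al=(P[...,:2]-[.430,.223])@np.array([-.588,-.809])
mrect(d,s&(al<.078),.05,"handle"); mrect(d,s&(al>.12),.012,"nose")
g=f.mean(-1)
print(f[196,300:330].mean(-1).round())
st=box(288,326,180,212)&(g>105)&(g<165)&(Z<.045)
n,l,_,_=cv2.connectedComponentsWithStats(st.astype(np.uint8),connectivity=4)
mrect(d,l==l[196,307],.032,"stone")
mrect(d,box(285,395,160,225)&(Z>.05)&(Z<.075),.062,"hood")
E
```

```text
stick 409 mean [367.4 141.1] rect (array([368. , 141.8]), array([202.1,  20.4]), 54.3) pca -125.8 [[301.0, 66.0], [317.0, 54.0], [435.0, 218.0], [419.0, 230.0]]
handle 147 mean [403.4 190.5] rect (array([403.5, 190.8]), array([72.8, 18.8]), 53.4) pca -126.5 [[374.0, 167.0], [389.0, 156.0], [433.0, 214.0], [418.0, 226.0]]
nose 171 mean [333.4  93.9] rect (array([355.2, 123.8]), array([157.9,  19.7]), 53.9) pca -125.8 [[301.0, 66.0], [317.0, 54.0], [410.0, 182.0], [394.0, 193.0]]
[164. 166. 168. 170. 171. 170. 168. 170. 171. 172. 171. 169. 167. 166.
 167. 171. 171. 173. 169. 166. 180. 185.  98. 107. 110. 100.  86. 151.
 227. 217.]
stone 196362 mean [527.6  98.2] rect (array([550.3,  97.6]), array([1705.4, 1219.6]), 88.7) pca -91.4 [[-79.0, -741.0], [1140.0, -769.0], [1180.0, 936.0], [-40.0, 964.0]]
hood 1383 mean [ 525.  -206.6] rect (array([ 525. , -206.4]), array([ 72.6, 184.6]), 11.1) pca 101.1 [[472.0, -123.0], [507.0, -304.0], [578.0, -290.0], [543.0, -109.0]]
```

>>> jog_arm(
  increments=[
    {"dx":0.2,"dy":-0.45,"az":-0.1,"gripper":1},
    {"dx":0.4,"dy":-0.92,"az":-0.2},
    {"dx":0.4,"dy":-0.92,"az":-0.3},
    {"dx":0.4,"dy":-0.92,"az":-0.3},
    {"dx":0.4,"dy":-0.92,"az":-0.3},
  ],
)

```text
$.increments[0]: bad value
```

>>> jog_arm(
  increments=[
    {"dx":0.2,"dy":-0.45,"az":-0.1},
    {"dx":0.4,"dy":-0.92,"az":-0.2},
    {"dx":0.4,"dy":-0.92,"az":-0.3},
    {"dx":0.4,"dy":-0.92,"az":-0.3},
  ],
)

```text
$.increments[0]: bad value
```

>>> jog_arm(
  increments=[
    {"dx":0.2,"dy":-0.45,"az":-0.1},
    {"dx":0.4,"dy":-0.92,"az":-0.2},
    {"dx":0.4,"dy":-0.92,"az":-0.3},
    {"dx":0.4,"dy":-0.92,"az":-0.3},
  ],
)

```text
$.increments[0]: bad value
```

>>> jog_arm(
  increments=[
    {"dx":0.2,"dy":-0.45,"az":-0.1},
    {"dx":0.4,"dy":-0.9,"az":-0.2,"dz":-0.4},
    {"dx":0.4,"dy":-0.9,"az":-0.29,"dz":-0.8},
    {"dx":0.4,"dy":-0.9,"az":-0.29,"dz":-1},
    {"dx":0.4,"dy":-0.9,"az":-0.29,"dz":-1},
    {"dx":0.4,"dy":-0.9,"az":-0.29,"dz":-1},
  ],
)

```text
$.increments[0]: bad value
```

>>> jog_arm(
  increments=[
    {"dx":0.2,"dy":-0.45,"dz":0,"ax":0,"ay":0,"az":-0.1,"gripper":1},
    {"dx":0.4,"dy":-0.92,"dz":0,"ax":0,"ay":0,"az":-0.2,"gripper":1},
    {"dx":0.4,"dy":-0.92,"dz":0,"ax":0,"ay":0,"az":-0.3,"gripper":1},
    {"dx":0.4,"dy":-0.92,"dz":0,"ax":0,"ay":0,"az":-0.3,"gripper":1},
  ],
)

```text
time: 0.55
eef_pos: [0.2655, 0.5267, 0.2559]
tcp_rot: [0.391, 0.921, -0.001, 0.0]
contact_force: [0.2, 0.5, -0.2]
opening: 1.001
finger_force: 0.0
```

Full rows are required.

>>> jog_arm(
  increments=[
    {"dx":0.2,"dy":-0.45,"dz":0,"ax":0,"ay":0,"az":-0.1,"gripper":1},
    {"dx":0.4,"dy":-0.92,"dz":0,"ax":0,"ay":0,"az":-0.2,"gripper":1},
    {"dx":0.4,"dy":-0.92,"dz":0,"ax":0,"ay":0,"az":-0.3,"gripper":1},
    {"dx":0.4,"dy":-0.92,"dz":0,"ax":0,"ay":0,"az":-0.3,"gripper":1},
  ],
)

```text
time: 0.95
eef_pos: [0.3134, 0.4175, 0.2564]
tcp_rot: [0.594, 0.805, 0.0, 0.0]
contact_force: [-0.4, 1.2, -0.7]
opening: 1.003
finger_force: 0.0
```

>>> jog_arm(
  increments=[
    {"dx":0.2,"dy":-0.45,"dz":0,"ax":0,"ay":0,"az":-0.1,"gripper":1},
    {"dx":0.4,"dy":-0.92,"dz":0,"ax":0,"ay":0,"az":-0.2,"gripper":1},
    {"dx":0.4,"dy":-0.92,"dz":0,"ax":0,"ay":0,"az":-0.3,"gripper":1},
    {"dx":0.4,"dy":-0.92,"dz":0,"ax":0,"ay":0,"az":-0.3,"gripper":1},
  ],
)

```text
time: 1.35
eef_pos: [0.3614, 0.3078, 0.2565]
tcp_rot: [0.765, 0.644, 0.0, -0.0]
contact_force: [-0.1, -0.7, -0.5]
opening: 1.001
finger_force: 0.0
```

>>> jog_arm(
  increments=[
    {"dx":0.2,"dy":-0.45,"dz":0,"ax":0,"ay":0,"az":-0.1,"gripper":1},
    {"dx":0.4,"dy":-0.9,"dz":-0.2,"ax":0,"ay":0,"az":-0.2,"gripper":1},
    {"dx":0.4,"dy":-0.9,"dz":-0.6,"ax":0,"ay":0,"az":-0.29,"gripper":1},
    {"dx":0.4,"dy":-0.9,"dz":-0.9,"ax":0,"ay":0,"az":-0.29,"gripper":1},
    {"dx":0.4,"dy":-0.9,"dz":-0.9,"ax":0,"ay":0,"az":-0.29,"gripper":1},
    {"dx":0.4,"dy":-0.9,"dz":-0.9,"ax":0,"ay":0,"az":-0.29,"gripper":1},
  ],
)

```text
time: 1.95
eef_pos: [0.4085, 0.2015, 0.1485]
tcp_rot: [0.889, 0.457, -0.001, -0.0]
contact_force: [0.1, -0.0, 1.1]
opening: 0.997
finger_force: 0.0
```

```bash
python3 - <<'E'
from h import *
a=imaging.read_camera("top")["frame"][190:280,190:310]; b=imaging.read_camera("scene")["frame"][130:290,190:390]
cv2.imwrite("pics/c1.png",np.hstack([cv2.resize(a,(400,300)),cv2.resize(b,(375,300))]))
s=get_state();print(s["eef_pos"],s["tcp_rot"],np.round(s["qpos"],2),s["time"],s["contact_force"])
E
```

```text
[0.41024503 0.20176149 0.15102727] [8.89530638e-01 4.56869739e-01 2.26928847e-03 3.67541597e-04] [ 0.23 -0.09  2.19  0.    1.04  0.86] 2.05 [ 0.83873206 -0.05516034  0.10883305]
```

View pics/c1.png

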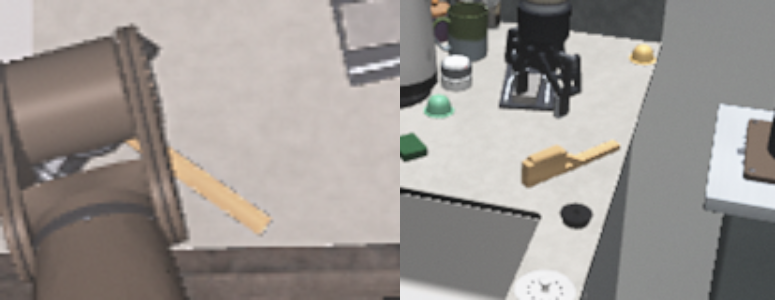

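The left half shows only the arm and the nose, because the arm hides the handle. The right half shows the gripper hanging clear above the upright handle. I'm going down and gripping.

>>> jog_arm(
  increments=[
    {"dx":0,"dy":0,"dz":-0.25,"ax":0,"ay":0,"az":0,"gripper":1},
    {"dx":0,"dy":0,"dz":-0.5,"ax":0,"ay":0,"az":0,"gripper":1},
    {"dx":0,"dy":0,"dz":-0.7,"ax":0,"ay":0,"az":0,"gripper":1},
    {"dx":0,"dy":0,"dz":-0.85,"ax":0,"ay":0,"az":0,"gripper":1},
    {"dx":0,"dy":0,"dz":-0.91,"ax":0,"ay":0,"az":0,"gripper":1},
    {"dx":0,"dy":0,"dz":-0.91,"ax":0,"ay":0,"az":0,"gripper":1},
  ],
)

```text
time: 2.65
eef_pos: [0.4095, 0.2009, 0.0401]
tcp_rot: [0.89, 0.456, 0.001, 0.0]
contact_force: [-0.4, 0.8, 0.2]
opening: 0.999
finger_force: 0.0
```

>>> jog_arm(
  increments=[
    {"dx":0,"dy":0,"dz":0,"ax":0,"ay":0,"az":0,"gripper":-1},
    {"dx":0,"dy":0,"dz":0,"ax":0,"ay":0,"az":0,"gripper":-1},
    {"dx":0,"dy":0,"dz":0,"ax":0,"ay":0,"az":0,"gripper":-1},
    {"dx":0,"dy":0,"dz":0,"ax":0,"ay":0,"az":0,"gripper":-1},
    {"dx":0,"dy":0,"dz":0,"ax":0,"ay":0,"az":0,"gripper":-1},
    {"dx":0,"dy":0,"dz":0,"ax":0,"ay":0,"az":0,"gripper":-1},
    {"dx":0,"dy":0,"dz":0,"ax":0,"ay":0,"az":0,"gripper":-1},
    {"dx":0,"dy":0,"dz":0,"ax":0,"ay":0,"az":0,"gripper":-1},
    {"dx":0,"dy":0,"dz":0,"ax":0,"ay":0,"az":0,"gripper":-1},
    {"dx":0,"dy":0,"dz":0,"ax":0,"ay":0,"az":0,"gripper":-1},
  ],
  force=100,
)

```text
time: 3.65
eef_pos: [0.4093, 0.2002, 0.0398]
tcp_rot: [0.89, 0.455, 0.001, 0.0]
contact_force: [-1.2, -0.2, 5.2]
opening: 0.221
finger_force: 98.4
```

>>> jog_arm(
  increments=[
    {"dx":0,"dy":0,"dz":0.15,"ax":0,"ay":0,"az":0,"gripper":-1},
    {"dx":0,"dy":0,"dz":0.35,"ax":0,"ay":0,"az":0,"gripper":-1},
    {"dx":0,"dy":0,"dz":0.5,"ax":0,"ay":0,"az":0,"gripper":-1},
    {"dx":0,"dy":0,"dz":0.5,"ax":0,"ay":0,"az":0.09,"gripper":-1},
    {"dx":0,"dy":0,"dz":0.5,"ax":0,"ay":0,"az":0.18,"gripper":-1},
    {"dx":0.1,"dy":-0.1,"dz":0.5,"ax":0,"ay":0,"az":0.27,"gripper":-1},
    {"dx":0.2,"dy":-0.2,"dz":0.5,"ax":0,"ay":0,"az":0.36,"gripper":-1},
    {"dx":0.25,"dy":-0.25,"dz":0.5,"ax":0,"ay":0,"az":0.45,"gripper":-1},
    {"dx":0.25,"dy":-0.25,"dz":0.5,"ax":0,"ay":0,"az":0.52,"gripper":-1},
    {"dx":0.25,"dy":-0.25,"dz":0.5,"ax":0,"ay":0,"az":0.52,"gripper":-1},
  ],
)

```text
time: 4.65
eef_pos: [0.4381, 0.1697, 0.0983]
tcp_rot: [0.637, 0.771, -0.001, -0.001]
contact_force: [0.9, 0.4, -1.1]
opening: 0.219
finger_force: 97.6
```

```bash
python3 - <<'E'
from h import *
s=get_state();print(s["eef_pos"],s["tcp_rot"],s["contact_force"],s["opening"])
d=imaging.read_camera("top");g=cv2.imread("pics/top0.png")
D=np.array([np.cos(np.radians(-78.9)),np.sin(np.radians(-78.9))]);N=np.array([-D[1],D[0]]);M=np.array([507.5,-117.1])
c=plane(d,[(292.5,191),(321,187.5),(322,201),(294.5,205)],.032)[:,:2]*1000
q=c-M;print("stone corners in flattener",np.c_[q@D,q@N].round(1))
f=d["frame"];cv2.imwrite("pics/c2.png",cv2.resize(f[150:260,215:400],None,fx=4,fy=4,interpolation=2))
E
```

```text
[0.43813096 0.16970442 0.09831725] [ 6.36553842e-01  7.71231806e-01 -6.11899891e-04 -5.77612830e-04] [ 0.92768619  0.43526255 -1.08863405] 0.2193329103364112
stone corners in flattener [[-95.7  26.3]
 [ -5.5  17.7]
 [-12.4 -24.5]
 [-99.5 -18.2]]
```

View pics/c2.png

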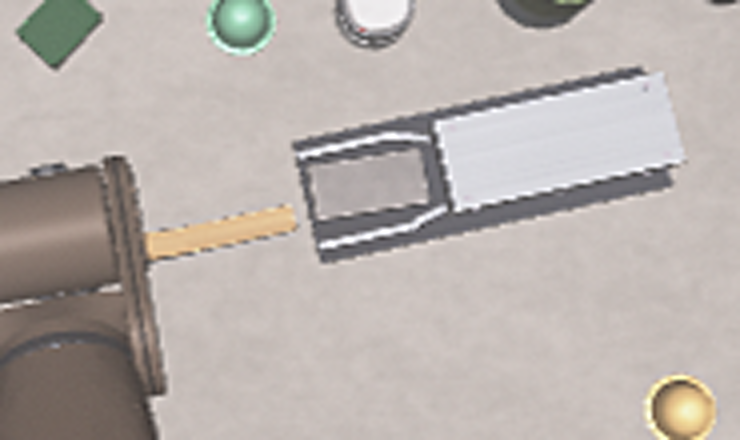

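The nose tip is at crop (295,217), pointing along the bed. The stone at (312–428, 150–220) is yawed about 4° clockwise. Next I'll check the tip in the flattener frame.

```bash
python3 - <<'E'
from h import *
d=imaging.read_camera("top");f=d["frame"].astype(int)
D=np.array([np.cos(np.radians(-78.9)),np.sin(np.radians(-78.9))]);N=np.array([-D[1],D[0]]);M=np.array([507.5,-117.1])
V,U=np.mgrid[:384,:512]
m=(f[...,2]-f[...,0]>35)&(U>253)&(U<293)&(V>195)&(V<220)
v,u=np.nonzero(m);q=plane(d,np.c_[u,v],.0708)[:,:2]*1000-M;a,b=q@D,q@N
print(len(a),"tip",np.percentile(a,[97,100]),"lat",[(b[(a>x)&(a<=x+10)].mean().round(1),np.ptp(b[(a>x)&(a<=x+10)]).round()) for x in range(-170,-120,10)])
# fence check: bright pixels at z=.024 near the infeed
g=f.mean(-1);v,u=np.nonzero((g>195)&(U>287)&(U<318)&(V>180)&(V<216));q=plane(d,np.c_[u,v],.024)[:,:2]*1000-M;a,b=q@D,q@N
for s in(1,-1):
  k=(b*s>22)&(b*s<42)&(a<-35);print(s,k.sum(),b[k].mean().round(1),a[k].min().round(1),np.polyfit(a[k],b[k],1).round(3))
E
```

```text
237 tip [-124.49744546 -121.46826866] lat [(np.float64(-13.0), np.float64(20.0)), (np.float64(-13.4), np.float64(19.0)), (np.float64(-12.8), np.float64(19.0)), (np.float64(-13.5), np.float64(19.0)), (np.float64(-13.1), np.float64(19.0))]
1 38 36.1 -110.2 [2.5000e-02 3.7941e+01]
-1 46 -34.8 -120.9 [ -0.083 -41.603]
```

>>> jog_arm(
  increments=[
    {"dx":0.05,"dy":0.01,"dz":-0.1,"ax":0,"ay":0,"az":0,"gripper":-1},
    {"dx":0.107,"dy":0.021,"dz":-0.2,"ax":0,"ay":0,"az":0,"gripper":-1},
    {"dx":0.107,"dy":0.021,"dz":-0.3,"ax":0,"ay":0,"az":0,"gripper":-1},
    {"dx":0.107,"dy":0.021,"dz":-0.38,"ax":0,"ay":0,"az":0,"gripper":-1},
    {"dx":0.107,"dy":0.021,"dz":-0.38,"ax":0,"ay":0,"az":0,"gripper":-1},
    {"dx":0.12,"dy":-0.044,"dz":-0.38,"ax":0,"ay":0,"az":0,"gripper":-1},
    {"dx":0.136,"dy":-0.126,"dz":-0.38,"ax":0,"ay":0,"az":0,"gripper":-1},
    {"dx":0.136,"dy":-0.126,"dz":-0.38,"ax":0,"ay":0,"az":0,"gripper":-1},
  ],
)

```text
time: 5.55
eef_pos: [0.4558, 0.1539, 0.0542]
tcp_rot: [0.637, 0.771, 0.0, 0.001]
contact_force: [0.2, -0.1, -0.7]
opening: 0.22
finger_force: 97.7
```

```bash
cat > st.py <<'E'
from h import *
D=np.array([np.cos(np.radians(-78.9)),np.sin(np.radians(-78.9))]);N=np.array([-D[1],D[0]]);M=np.array([507.5,-117.1])
s=get_state();p=s["eef_pos"][:2]*1000-M;F=s["contact_force"]
print("t",s["time"],"tip",(p@D+171).round(1),"lat",(p@N).round(1),"z",s["eef_pos"][2].round(4),"push",(-F[:2]@D).round(2),"side",(F[:2]@N).round(2),"Fz",F[2].round(2),"yaw",np.degrees(2*np.arctan2(s["tcp_rot"][1],s["tcp_rot"][0])).round(2))
E
python3 st.py; python3 -c "
from h import *
a=imaging.read_camera('top')['frame'][165:225,265:345]; b=imaging.read_camera('scene')['frame'][130:220,220:340]
cv2.imwrite('pics/c3.png',np.hstack([cv2.resize(a,(400,300)),cv2.resize(b,(400,300))]))"
```

```text
t 5.55 tip -104.8 lat 1.4 z 0.0542 push -0.09 side 0.14 Fz -0.67 yaw 100.89
```

View pics/c3.png

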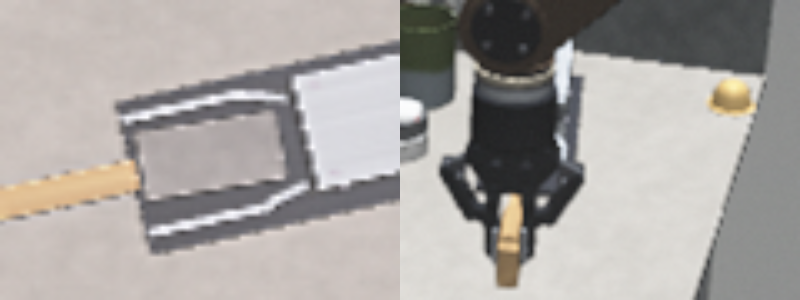

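The left half shows the nose tip at (138,178), just behind the stone and on the bed's axis. The stone's rear sits a few mm toward the far side, so pushing on the axis should straighten it. I'm feeding slowly.

>>> jog_arm(
  increments=[
    {"dx":0.005,"dy":-0.025,"dz":0,"ax":0,"ay":0,"az":0,"gripper":-1},
    {"dx":0.01,"dy":-0.05,"dz":0,"ax":0,"ay":0,"az":0,"gripper":-1},
    {"dx":0.015,"dy":-0.075,"dz":0,"ax":0,"ay":0,"az":0,"gripper":-1},
    {"dx":0.02,"dy":-0.1,"dz":0,"ax":0,"ay":0,"az":0,"gripper":-1},
    {"dx":0.025,"dy":-0.125,"dz":0,"ax":0,"ay":0,"az":0,"gripper":-1},
    {"dx":0.028,"dy":-0.14,"dz":0,"ax":0,"ay":0,"az":0,"gripper":-1},
  ],
)

```text
time: 6.25
eef_pos: [0.4584, 0.138, 0.0536]
tcp_rot: [0.636, 0.771, 0.0, -0.0]
contact_force: [-0.1, 1.5, 1.0]
opening: 0.218
finger_force: 97.8
```

```bash
python3 st.py; python3 -c "
from h import *
a=imaging.read_camera('top')['frame'][165:225,265:345]
cv2.imwrite('pics/c4.png',cv2.resize(a,(640,480)))"
```

```text
t 6.25 tip -88.8 lat 0.9 z 0.0536 push 1.46 side 0.14 Fz 1.0 yaw 100.97
```

View pics/c4.png

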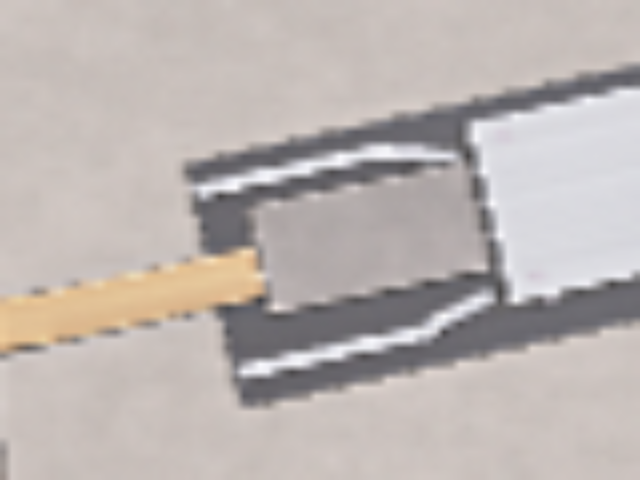

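The stone is now straight, with the nose at (260,275) flush on its rear and its front entering the mouth at (480,220). I'm pushing on to the roller.

>>> jog_arm(
  increments=[
    {"dx":0.0032,"dy":-0.0164,"dz":0,"ax":0,"ay":0,"az":0,"gripper":-1},
    {"dx":0.0064,"dy":-0.0327,"dz":0,"ax":0,"ay":0,"az":0,"gripper":-1},
    {"dx":0.0096,"dy":-0.049,"dz":0,"ax":0,"ay":0,"az":0,"gripper":-1},
    {"dx":0.0128,"dy":-0.0654,"dz":0,"ax":0,"ay":0,"az":0,"gripper":-1},
    {"dx":0.016,"dy":-0.0818,"dz":0,"ax":0,"ay":0,"az":0,"gripper":-1},
  ],
)

```text
time: 6.8
eef_pos: [0.4602, 0.1282, 0.0535]
tcp_rot: [0.636, 0.771, -0.0, -0.0]
contact_force: [-0.8, 2.0, 0.4]
opening: 0.217
finger_force: 97.8
```

>>> jog_arm(
  increments=[
    {"dx":0.0032,"dy":-0.0164,"dz":0,"ax":0,"ay":0,"az":0,"gripper":-1},
    {"dx":0.0064,"dy":-0.0327,"dz":0,"ax":0,"ay":0,"az":0,"gripper":-1},
    {"dx":0.0096,"dy":-0.049,"dz":0,"ax":0,"ay":0,"az":0,"gripper":-1},
  ],
)

```text
time: 7.1
eef_pos: [0.461, 0.124, 0.0537]
tcp_rot: [0.637, 0.771, 0.001, -0.002]
contact_force: [-2.8, 11.7, 3.4]
opening: 0.22
finger_force: 98.1
```

```bash
python3 st.py
```

```text
t 7.1 tip -74.5 lat 0.8 z 0.0537 push 11.99 side -0.54 Fz 3.36 yaw 100.83
```

>>> jog_arm(
  increments=[
    {"dx":0.0016,"dy":-0.0082,"dz":0,"ax":0,"ay":0,"az":0,"gripper":-1},
    {"dx":0.0032,"dy":-0.0164,"dz":0,"ax":0,"ay":0,"az":0,"gripper":-1},
  ],
)

```text
time: 7.3
eef_pos: [0.4613, 0.1222, 0.0538]
tcp_rot: [0.637, 0.771, 0.001, -0.002]
contact_force: [-3.5, 10.6, 2.4]
opening: 0.216
finger_force: 98.1
```

```bash
python3 st.py
```

```text
t 7.3 tip -72.7 lat 0.7 z 0.0538 push 11.11 side -1.39 Fz 2.35 yaw 100.86
```

>>> jog_arm(
  increments=[
    {"dx":0.0016,"dy":-0.0082,"dz":0,"ax":0,"ay":0,"az":0,"gripper":-1},
    {"dx":0.0032,"dy":-0.0164,"dz":0,"ax":0,"ay":0,"az":0,"gripper":-1},
    {"dx":0.0048,"dy":-0.0245,"dz":0,"ax":0,"ay":0,"az":0,"gripper":-1},
  ],
)

```text
time: 7.6
eef_pos: [0.4618, 0.1189, 0.0537]
tcp_rot: [0.637, 0.771, 0.001, -0.001]
contact_force: [-2.8, 8.4, 1.7]
opening: 0.218
finger_force: 98.1
```

>>> jog_arm(
  increments=[
    {"dx":0.0016,"dy":-0.0082,"dz":0,"ax":0,"ay":0,"az":0,"gripper":-1},
    {"dx":0.0032,"dy":-0.0164,"dz":0,"ax":0,"ay":0,"az":0,"gripper":-1},
    {"dx":0.0048,"dy":-0.0245,"dz":0,"ax":0,"ay":0,"az":0,"gripper":-1},
  ],
)

```text
time: 7.9
eef_pos: [0.4624, 0.1159, 0.0536]
tcp_rot: [0.637, 0.771, 0.001, -0.001]
contact_force: [-2.8, 9.9, 0.9]
opening: 0.218
finger_force: 98.1
```

```bash
python3 st.py
```

```text
t 7.9 tip -66.3 lat 0.6 z 0.0536 push 10.29 side -0.83 Fz 0.85 yaw 100.89
```

>>> jog_arm(
  increments=[
    {"dx":0.0032,"dy":-0.0164,"dz":0,"ax":0,"ay":0,"az":0,"gripper":-1},
    {"dx":0.0064,"dy":-0.0327,"dz":0,"ax":0,"ay":0,"az":0,"gripper":-1},
    {"dx":0.0096,"dy":-0.049,"dz":0,"ax":0,"ay":0,"az":0,"gripper":-1},
  ],
)

```text
time: 8.2
eef_pos: [0.4636, 0.11, 0.0536]
tcp_rot: [0.637, 0.771, 0.001, -0.002]
contact_force: [-1.9, 9.6, 2.0]
opening: 0.217
finger_force: 98.1
```

>>> jog_arm(
  increments=[
    {"dx":0.0032,"dy":-0.0164,"dz":0,"ax":0,"ay":0,"az":0,"gripper":-1},
    {"dx":0.0064,"dy":-0.0327,"dz":0,"ax":0,"ay":0,"az":0,"gripper":-1},
    {"dx":0.0096,"dy":-0.049,"dz":0,"ax":0,"ay":0,"az":0,"gripper":-1},
  ],
)

```text
time: 8.5
eef_pos: [0.4646, 0.1041, 0.0536]
tcp_rot: [0.637, 0.771, 0.001, -0.002]
contact_force: [-2.7, 8.2, 2.6]
opening: 0.218
finger_force: 98.1
```

```bash
python3 st.py
```

```text
t 8.5 tip -54.3 lat 0.5 z 0.0536 push 8.6 side -1.07 Fz 2.56 yaw 100.88
```

>>> jog_arm(
  increments=[
    {"dx":0.004,"dy":-0.0204,"dz":0,"ax":0,"ay":0,"az":0,"gripper":-1},
    {"dx":0.008,"dy":-0.0409,"dz":0,"ax":0,"ay":0,"az":0,"gripper":-1},
    {"dx":0.012,"dy":-0.0613,"dz":0,"ax":0,"ay":0,"az":0,"gripper":-1},
    {"dx":0.016,"dy":-0.0818,"dz":0,"ax":0,"ay":0,"az":0,"gripper":-1},
    {"dx":0.02,"dy":-0.1022,"dz":0,"ax":0,"ay":0,"az":0,"gripper":-1},
    {"dx":0.024,"dy":-0.1226,"dz":0,"ax":0,"ay":0,"az":0,"gripper":-1},
    {"dx":0.028,"dy":-0.1431,"dz":0,"ax":0,"ay":0,"az":0,"gripper":-1},
    {"dx":0.032,"dy":-0.1635,"dz":0,"ax":0,"ay":0,"az":0,"gripper":-1},
  ],
)

```text
time: 9.3
eef_pos: [0.4683, 0.0845, 0.0535]
tcp_rot: [0.637, 0.771, 0.001, -0.002]
contact_force: [-2.5, 9.5, 2.4]
opening: 0.222
finger_force: 98.1
```

>>> jog_arm(
  increments=[
    {"dx":0.004,"dy":-0.0204,"dz":0,"ax":0,"ay":0,"az":0,"gripper":-1},
    {"dx":0.008,"dy":-0.0409,"dz":0,"ax":0,"ay":0,"az":0,"gripper":-1},
    {"dx":0.012,"dy":-0.0613,"dz":0,"ax":0,"ay":0,"az":0,"gripper":-1},
    {"dx":0.016,"dy":-0.0818,"dz":0,"ax":0,"ay":0,"az":0,"gripper":-1},
    {"dx":0.02,"dy":-0.1022,"dz":0,"ax":0,"ay":0,"az":0,"gripper":-1},
    {"dx":0.024,"dy":-0.1226,"dz":0,"ax":0,"ay":0,"az":0,"gripper":-1},
    {"dx":0.028,"dy":-0.1431,"dz":0,"ax":0,"ay":0,"az":0,"gripper":-1},
    {"dx":0.032,"dy":-0.1635,"dz":0,"ax":0,"ay":0,"az":0,"gripper":-1},
  ],
)

```text
time: 10.1
eef_pos: [0.472, 0.065, 0.0534]
tcp_rot: [0.637, 0.771, 0.0, -0.002]
contact_force: [-2.9, 9.6, 3.5]
opening: 0.216
finger_force: 98.2
```

```bash
python3 st.py
```

```text
t 10.1 tip -14.5 lat 0.2 z 0.0534 push 10.03 side -1.04 Fz 3.45 yaw 100.89
```

>>> jog_arm(
  increments=[
    {"dx":0.004,"dy":-0.0204,"dz":0,"ax":0,"ay":0,"az":0,"gripper":-1},
    {"dx":0.008,"dy":-0.0409,"dz":0,"ax":0,"ay":0,"az":0,"gripper":-1},
    {"dx":0.012,"dy":-0.0613,"dz":0,"ax":0,"ay":0,"az":0,"gripper":-1},
    {"dx":0.016,"dy":-0.0818,"dz":0,"ax":0,"ay":0,"az":0,"gripper":-1},
    {"dx":0.02,"dy":-0.1022,"dz":0,"ax":0,"ay":0,"az":0,"gripper":-1},
    {"dx":0.024,"dy":-0.1226,"dz":0,"ax":0,"ay":0,"az":0,"gripper":-1},
    {"dx":0.028,"dy":-0.1431,"dz":0,"ax":0,"ay":0,"az":0,"gripper":-1},
    {"dx":0.032,"dy":-0.1635,"dz":0,"ax":0,"ay":0,"az":0,"gripper":-1},
  ],
)

```text
time: 10.9
eef_pos: [0.4762, 0.0451, 0.0535]
tcp_rot: [0.636, 0.771, 0.0, -0.001]
contact_force: [-2.1, 8.2, 1.5]
opening: 0.224
finger_force: 98.0
```

>>> jog_arm(
  increments=[
    {"dx":0.0032,"dy":-0.0164,"dz":0,"ax":0,"ay":0,"az":0,"gripper":-1},
    {"dx":0.0064,"dy":-0.0327,"dz":0,"ax":0,"ay":0,"az":0,"gripper":-1},
    {"dx":0.0096,"dy":-0.049,"dz":0,"ax":0,"ay":0,"az":0,"gripper":-1},
    {"dx":0.0128,"dy":-0.0654,"dz":0,"ax":0,"ay":0,"az":0,"gripper":-1},
    {"dx":0.016,"dy":-0.0818,"dz":0,"ax":0,"ay":0,"az":0,"gripper":-1},
  ],
)

```text
time: 11.4
eef_pos: [0.4782, 0.0353, 0.0535]
tcp_rot: [0.636, 0.771, 0.0, -0.001]
contact_force: [-0.8, 7.8, 2.0]
opening: 0.217
finger_force: 98.0
```

```bash
python3 st.py
```

```text
t 11.4 tip 15.8 lat 0.6 z 0.0535 push 7.79 side 0.67 Fz 2.05 yaw 100.97
```

>>> jog_arm(
  increments=[
    {"dx":0.0026,"dy":-0.0131,"dz":0,"ax":0,"ay":0,"az":0,"gripper":-1},
    {"dx":0.0051,"dy":-0.0262,"dz":0,"ax":0,"ay":0,"az":0,"gripper":-1},
    {"dx":0.0077,"dy":-0.0393,"dz":0,"ax":0,"ay":0,"az":0,"gripper":-1},
    {"dx":0.0103,"dy":-0.0523,"dz":0,"ax":0,"ay":0,"az":0,"gripper":-1},
    {"dx":0.0128,"dy":-0.0654,"dz":0,"ax":0,"ay":0,"az":0,"gripper":-1},
  ],
)

```text
time: 11.9
eef_pos: [0.4798, 0.0272, 0.0535]
tcp_rot: [0.636, 0.772, 0.0, -0.001]
contact_force: [-1.8, 6.2, 1.5]
opening: 0.218
finger_force: 98.0
```

>>> jog_arm(
  increments=[
    {"dx":0.0026,"dy":-0.0131,"dz":0,"ax":0,"ay":0,"az":0,"gripper":-1},
    {"dx":0.0051,"dy":-0.0262,"dz":0,"ax":0,"ay":0,"az":0,"gripper":-1},
    {"dx":0.0077,"dy":-0.0393,"dz":0,"ax":0,"ay":0,"az":0,"gripper":-1},
    {"dx":0.0103,"dy":-0.0523,"dz":0,"ax":0,"ay":0,"az":0,"gripper":-1},
  ],
)

```text
time: 12.3
eef_pos: [0.4813, 0.0198, 0.0535]
tcp_rot: [0.636, 0.772, -0.0, -0.0]
contact_force: [-0.9, 1.8, 0.2]
opening: 0.221
finger_force: 97.9
```

```bash
python3 st.py
```

```text
t 12.3 tip 31.6 lat 0.7 z 0.0535 push 1.96 side -0.53 Fz 0.17 yaw 100.98
```

>>> jog_arm(
  increments=[
    {"dx":0.0024,"dy":-0.0123,"dz":0,"ax":0,"ay":0,"az":0,"gripper":-1},
    {"dx":0.0048,"dy":-0.0245,"dz":0,"ax":0,"ay":0,"az":0,"gripper":-1},
    {"dx":0.0072,"dy":-0.0368,"dz":0,"ax":0,"ay":0,"az":0,"gripper":-1},
  ],
)

```text
time: 12.6
eef_pos: [0.4823, 0.0154, 0.0535]
tcp_rot: [0.636, 0.771, -0.0, -0.0]
contact_force: [-1.4, 2.8, -0.4]
opening: 0.216
finger_force: 97.9
```

>>> jog_arm(
  increments=[
    {"dx":0.0016,"dy":-0.0082,"dz":0,"ax":0,"ay":0,"az":0,"gripper":-1},
    {"dx":0.0032,"dy":-0.0164,"dz":0,"ax":0,"ay":0,"az":0,"gripper":-1},
    {"dx":0.0048,"dy":-0.0245,"dz":0,"ax":0,"ay":0,"az":0,"gripper":-1},
  ],
)

```text
time: 12.9
eef_pos: [0.4828, 0.0126, 0.0535]
tcp_rot: [0.636, 0.771, -0.0, -0.0]
contact_force: [-0.7, 2.2, 0.0]
opening: 0.217
finger_force: 97.9
```

>>> jog_arm(
  increments=[
    {"dx":0.0016,"dy":-0.0082,"dz":0,"ax":0,"ay":0,"az":0,"gripper":-1},
    {"dx":0.0032,"dy":-0.0164,"dz":0,"ax":0,"ay":0,"az":0,"gripper":-1},
    {"dx":0.0048,"dy":-0.0245,"dz":0,"ax":0,"ay":0,"az":0,"gripper":-1},
    {"dx":0.0064,"dy":-0.0327,"dz":0,"ax":0,"ay":0,"az":0,"gripper":-1},
  ],
)

```text
time: 13.3
eef_pos: [0.4834, 0.0097, 0.0535]
tcp_rot: [0.636, 0.771, 0.001, -0.001]
contact_force: [-1.7, 8.7, 2.6]
opening: 0.217
finger_force: 98.0
```

The force is rising, so this is the stop. Small steps from here.

>>> jog_arm(
  increments=[
    {"dx":0.0008,"dy":-0.0041,"dz":0,"ax":0,"ay":0,"az":0,"gripper":-1},
    {"dx":0.0016,"dy":-0.0082,"dz":0,"ax":0,"ay":0,"az":0,"gripper":-1},
    {"dx":0.0016,"dy":-0.0082,"dz":0,"ax":0,"ay":0,"az":0,"gripper":-1},
  ],
)

```text
time: 13.6
eef_pos: [0.4834, 0.0093, 0.0535]
tcp_rot: [0.636, 0.771, 0.001, -0.001]
contact_force: [-2.6, 8.7, 2.9]
opening: 0.219
finger_force: 98.0
```

```bash
python3 st.py
```

```text
t 13.6 tip 42.4 lat 0.7 z 0.0535 push 9.04 side -0.9 Fz 2.92 yaw 100.95
```

>>> jog_arm(
  increments=[
    {"dx":0.0008,"dy":-0.0041,"dz":0,"ax":0,"ay":0,"az":0,"gripper":-1},
    {"dx":0.0016,"dy":-0.0082,"dz":0,"ax":0,"ay":0,"az":0,"gripper":-1},
    {"dx":0.0024,"dy":-0.0123,"dz":0,"ax":0,"ay":0,"az":0,"gripper":-1},
    {"dx":0.0024,"dy":-0.0123,"dz":0,"ax":0,"ay":0,"az":0,"gripper":-1},
  ],
)

```text
time: 14.0
eef_pos: [0.4836, 0.0084, 0.0536]
tcp_rot: [0.636, 0.771, 0.001, -0.002]
contact_force: [-1.9, 11.8, 3.8]
opening: 0.218
finger_force: 98.2
```

```bash
python3 st.py
```

```text
t 14.0 tip 43.3 lat 0.7 z 0.0536 push 11.98 side 0.44 Fz 3.84 yaw 100.94
```

>>> jog_arm(
  increments=[
    {"dx":0.0008,"dy":-0.0041,"dz":0,"ax":0,"ay":0,"az":0,"gripper":-1},
    {"dx":0.0016,"dy":-0.0082,"dz":0,"ax":0,"ay":0,"az":0,"gripper":-1},
    {"dx":0.0024,"dy":-0.0123,"dz":0,"ax":0,"ay":0,"az":0,"gripper":-1},
    {"dx":0.0024,"dy":-0.0123,"dz":0,"ax":0,"ay":0,"az":0,"gripper":-1},
  ],
)

```text
time: 14.4
eef_pos: [0.4837, 0.0075, 0.0536]
tcp_rot: [0.637, 0.771, 0.001, -0.002]
contact_force: [-3.1, 14.5, 4.5]
opening: 0.217
finger_force: 98.3
```

```bash
python3 st.py
```

```text
t 14.4 tip 44.1 lat 0.6 z 0.0536 push 14.78 side -0.26 Fz 4.54 yaw 100.94
```

The push is 14.8 N. Holding.

>>> jog_arm(
  increments=[
    {"dx":0.0002,"dy":-0.001,"dz":0,"ax":0,"ay":0,"az":0,"gripper":-1},
    {"dx":0.0002,"dy":-0.001,"dz":0,"ax":0,"ay":0,"az":0,"gripper":-1},
    {"dx":0.0002,"dy":-0.001,"dz":0,"ax":0,"ay":0,"az":0,"gripper":-1},
    {"dx":0.0002,"dy":-0.001,"dz":0,"ax":0,"ay":0,"az":0,"gripper":-1},
    {"dx":0.0002,"dy":-0.001,"dz":0,"ax":0,"ay":0,"az":0,"gripper":-1},
  ],
)

```text
time: 14.9
eef_pos: [0.4837, 0.0075, 0.0536]
tcp_rot: [0.636, 0.771, 0.001, -0.003]
contact_force: [-2.6, 15.2, 4.3]
opening: 0.218
finger_force: 98.3
```

```bash
python3 st.py
```

```text
t 14.9 tip 44.1 lat 0.6 z 0.0536 push 15.47 side 0.37 Fz 4.28 yaw 100.94
```

>>> jog_arm(
  increments=[
    {"dx":0,"dy":0,"dz":0,"ax":0,"ay":0,"az":0,"gripper":-1},
    {"dx":0,"dy":0,"dz":0,"ax":0,"ay":0,"az":0,"gripper":-1},
    {"dx":0,"dy":0,"dz":0,"ax":0,"ay":0,"az":0,"gripper":-1},
    {"dx":0,"dy":0,"dz":0,"ax":0,"ay":0,"az":0,"gripper":-1},
    {"dx":0,"dy":0,"dz":0,"ax":0,"ay":0,"az":0,"gripper":-1},
    {"dx":0,"dy":0,"dz":0,"ax":0,"ay":0,"az":0,"gripper":-1},
    {"dx":0,"dy":0,"dz":0,"ax":0,"ay":0,"az":0,"gripper":-1},
  ],
)

```text
time: 15.6
eef_pos: [0.4837, 0.0075, 0.0536]
tcp_rot: [0.636, 0.771, 0.001, -0.003]
contact_force: [-3.6, 13.5, 3.5]
opening: 0.213
finger_force: 98.3
```

```bash
python3 st.py
```

```text
t 15.6 tip 44.1 lat 0.6 z 0.0536 push 13.95 side -0.95 Fz 3.49 yaw 100.94
```

The push held at about 15 N for 1.2 s. I'm withdrawing, slowly at first.

>>> jog_arm(
  increments=[
    {"dx":-0.0024,"dy":0.0123,"dz":0,"ax":0,"ay":0,"az":0,"gripper":-1},
    {"dx":-0.0048,"dy":0.0245,"dz":0,"ax":0,"ay":0,"az":0,"gripper":-1},
    {"dx":-0.0072,"dy":0.0368,"dz":0,"ax":0,"ay":0,"az":0,"gripper":-1},
    {"dx":-0.0096,"dy":0.0491,"dz":0,"ax":0,"ay":0,"az":0,"gripper":-1},
    {"dx":-0.012,"dy":0.0613,"dz":0,"ax":0,"ay":0,"az":0,"gripper":-1},
    {"dx":-0.0144,"dy":0.0736,"dz":0,"ax":0,"ay":0,"az":0,"gripper":-1},
    {"dx":-0.0168,"dy":0.0859,"dz":0,"ax":0,"ay":0,"az":0,"gripper":-1},
    {"dx":-0.024,"dy":0.1226,"dz":0,"ax":0,"ay":0,"az":0,"gripper":-1},
    {"dx":-0.032,"dy":0.1635,"dz":0,"ax":0,"ay":0,"az":0,"gripper":-1},
  ],
)

```text
time: 16.5
eef_pos: [0.4808, 0.0244, 0.0536]
tcp_rot: [0.636, 0.771, 0.0, 0.0]
contact_force: [0.9, -0.3, 0.2]
opening: 0.224
finger_force: 97.6
```

```bash
python3 st.py
```

```text
t 16.5 tip 27.0 lat 1.0 z 0.0536 push -0.45 side 0.82 Fz 0.19 yaw 100.96
```

>>> jog_arm(
  increments=[
    {"dx":-0.018,"dy":0.09,"dz":0,"ax":0,"ay":0,"az":0,"gripper":-1},
    {"dx":-0.039,"dy":0.2,"dz":0,"ax":0,"ay":0,"az":0,"gripper":-1},
    {"dx":-0.067,"dy":0.34,"dz":0,"ax":0,"ay":0,"az":0,"gripper":-1},
    {"dx":-0.094,"dy":0.48,"dz":0,"ax":0,"ay":0,"az":0,"gripper":-1},
    {"dx":-0.122,"dy":0.62,"dz":0,"ax":0,"ay":0,"az":0,"gripper":-1},
    {"dx":-0.149,"dy":0.76,"dz":0,"ax":0,"ay":0,"az":0,"gripper":-1},
    {"dx":-0.177,"dy":0.9,"dz":0,"ax":0,"ay":0,"az":0,"gripper":-1},
    {"dx":-0.188,"dy":0.96,"dz":0,"ax":0,"ay":0,"az":0,"gripper":-1},
  ],
)

```text
time: 17.3
eef_pos: [0.4572, 0.1414, 0.0534]
tcp_rot: [0.635, 0.772, -0.0, -0.0]
contact_force: [-0.1, 0.0, -1.0]
opening: 0.218
finger_force: 97.6
```

>>> jog_arm(
  increments=[
    {"dx":-0.027,"dy":0.14,"dz":0,"ax":0,"ay":0,"az":0,"gripper":-1},
    {"dx":-0.055,"dy":0.28,"dz":0,"ax":0,"ay":0,"az":0,"gripper":-1},
    {"dx":-0.082,"dy":0.42,"dz":0,"ax":0,"ay":0,"az":0,"gripper":-1},
    {"dx":-0.1,"dy":0.51,"dz":0,"ax":0,"ay":0,"az":0,"gripper":-1},
    {"dx":-0.1,"dy":0.51,"dz":0,"ax":0,"ay":0,"az":0,"gripper":-1},
    {"dx":-0.1,"dy":0.51,"dz":-0.04,"ax":0,"ay":0,"az":0,"gripper":-1},
    {"dx":-0.1,"dy":0.51,"dz":-0.08,"ax":0,"ay":0,"az":0,"gripper":-1},
  ],
)

```text
time: 18.0
eef_pos: [0.4462, 0.2003, 0.0436]
tcp_rot: [0.636, 0.771, 0.0, 0.0]
contact_force: [-0.2, 0.0, -0.9]
opening: 0.22
finger_force: 97.6
```

```bash
python3 st.py;  python3 -c "
from h import *
a=imaging.read_camera('top')['frame'][150:260,200:350]; b=imaging.read_camera('scene')['frame'][130:250,200:350]
cv2.imwrite('pics/c5.png',np.hstack([cv2.resize(a,(400,300)),cv2.resize(b,(375,300))]))"
```

```text
t 18.0 tip -152.3 lat 1.0 z 0.0436 push 0.06 side -0.2 Fz -0.95 yaw 100.95
```

View pics/c5.png

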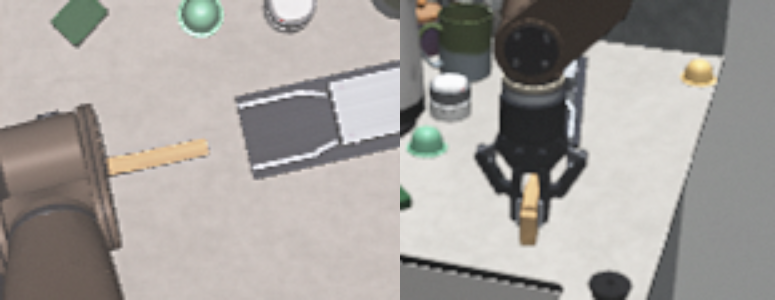

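The stone is inside (infeed empty at (290,130)), and the stick is out over bare worktop with its nose at (205,148). Lowering.

>>> jog_arm(
  increments=[
    {"dx":0,"dy":0,"dz":-0.01,"ax":0,"ay":0,"az":0,"gripper":-1},
    {"dx":0,"dy":0,"dz":-0.02,"ax":0,"ay":0,"az":0,"gripper":-1},
    {"dx":0,"dy":0,"dz":-0.028,"ax":0,"ay":0,"az":0,"gripper":-1},
    {"dx":0,"dy":0,"dz":-0.028,"ax":0,"ay":0,"az":0,"gripper":-1},
  ],
)

```text
time: 18.5
eef_pos: [0.446, 0.2006, 0.0405]
tcp_rot: [0.636, 0.771, -0.0, -0.0]
contact_force: [0.2, -0.4, -1.8]
opening: 0.218
finger_force: 97.6
```

```bash
python3 st.py
```

```text
t 18.5 tip -152.6 lat 0.9 z 0.0405 push -0.45 side 0.13 Fz -1.8 yaw 100.97
```

>>> jog_arm(
  increments=[
    {"dx":0,"dy":0,"dz":-0.005,"ax":0,"ay":0,"az":0,"gripper":-1},
    {"dx":0,"dy":0,"dz":-0.01,"ax":0,"ay":0,"az":0,"gripper":-1},
    {"dx":0,"dy":0,"dz":-0.01,"ax":0,"ay":0,"az":0,"gripper":-1},
  ],
)

```text
time: 18.8
eef_pos: [0.4462, 0.2008, 0.0399]
tcp_rot: [0.636, 0.772, -0.0, 0.0]
contact_force: [-1.8, -1.5, 3.6]
opening: 0.221
finger_force: 98.4
```

```bash
python3 st.py
```

```text
t 18.8 tip -152.7 lat 1.1 z 0.0399 push -1.08 side -2.05 Fz 3.64 yaw 100.98
```

It's touching the worktop. Releasing and rising.

>>> jog_arm(
  increments=[
    {"dx":0,"dy":0,"dz":0,"ax":0,"ay":0,"az":0,"gripper":-0.4},
    {"dx":0,"dy":0,"dz":0,"ax":0,"ay":0,"az":0,"gripper":0},
    {"dx":0,"dy":0,"dz":0,"ax":0,"ay":0,"az":0,"gripper":0.4},
    {"dx":0,"dy":0,"dz":0,"ax":0,"ay":0,"az":0,"gripper":0.4},
    {"dx":0,"dy":0,"dz":0,"ax":0,"ay":0,"az":0,"gripper":0.4},
    {"dx":0,"dy":0,"dz":0,"ax":0,"ay":0,"az":0,"gripper":0.4},
  ],
)

```text
time: 19.4
eef_pos: [0.4461, 0.2007, 0.0393]
tcp_rot: [0.636, 0.771, 0.0, -0.0]
contact_force: [0.3, 0.0, -0.3]
opening: 0.702
finger_force: 0.0
```

>>> jog_arm(
  increments=[
    {"dx":0,"dy":0,"dz":0.1,"ax":0,"ay":0,"az":0,"gripper":0.4},
    {"dx":0,"dy":0,"dz":0.3,"ax":0,"ay":0,"az":0,"gripper":0.4},
    {"dx":0,"dy":0,"dz":0.6,"ax":0,"ay":0,"az":0,"gripper":0.4},
    {"dx":0,"dy":0,"dz":0.9,"ax":0,"ay":0,"az":0,"gripper":0.4},
    {"dx":0,"dy":0,"dz":1,"ax":0,"ay":0,"az":0,"gripper":0.4},
    {"dx":0,"dy":0,"dz":1,"ax":0,"ay":0,"az":0,"gripper":0.4},
  ],
)

```text
time: 20.0
eef_pos: [0.4476, 0.2011, 0.1622]
tcp_rot: [0.636, 0.772, 0.002, 0.002]
contact_force: [0.7, 0.1, -0.0]
opening: 0.696
finger_force: 0.0
```

```bash
python3 st.py;  python3 -c "
from h import *
a=imaging.read_camera('top')['frame'][130:270,200:400]; b=imaging.read_camera('scene')['frame'][130:250,200:350]
cv2.imwrite('pics/c6.png',np.hstack([cv2.resize(a,(425,300)),cv2.resize(b,(375,300))]))"
```

```text
t 20.0 tip -152.8 lat 2.5 z 0.1622 push -0.03 side 0.73 Fz -0.02 yaw 100.98
```

View pics/c6.png

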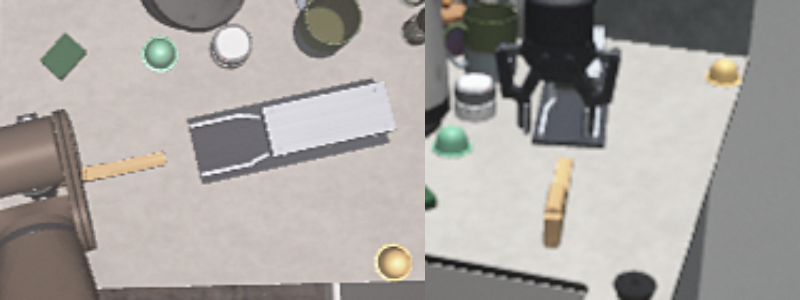

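The stick lies flat with its handle upright at (557,200) in the right half and its nose at (160,158) in the left half. The infeed is empty, the other things look undisturbed, and the gripper is clear.

```bash
python3 -c "
from plant import job
print(job.sign_off())"
```

```text
the job is handed in; nothing more can be done
None
```

I fed the stone through to the end stop with the push stick and held it there for about 1.2 s at roughly 15 N (readings 14.0–15.5 N; the highest I saw was 15.5 N), left it inside, laid the stick flat on the worktop with its handle upright, and handed the job in at about 20 s.

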